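# Clamp the drive board and hold the loupe in focus over the marked chip

## Robot

A 6-joint arm with a two-finger parallel gripper is mounted at the origin on the work surface. World frame = base frame: x ahead of the robot, y to its left, z up, the work surface at z = 0. Lengths are in m, angles in rad, forces in N, time in s.
With the tool pointing down it reaches from about 0.325 to 0.925 m from the base axis. Payload 3.1 kg.
Tool frame: the origin (TCP) lies between the finger pads, 19 mm behind the fingertips; this is the grasp point; z points along the fingers, y is the line along which they close (so a half turn about z gives the same grasp; the last joint's range is limited). The gripper opens to 85 mm and grips with 20 to 120 N. Pads are 22 mm wide; open, the fingers measure 114 mm over their backs; the gripper's body (76 mm by 85 mm) begins 54 mm behind the grasp point. The pads swing forward as they close: fully open they stand 13 mm farther back than shut.
Start: joints at [-1.433, 0.217, 1.613, -0, 1.311, -0.112], TCP at [0.155, -0.606, 0.25] pointing down, gripper open.
Joint ranges: [-2.75, 2.75], [-0.78, 2.1], [0.31, 2.55], [-1.13, 4.27], [0.13, 2.63], [-2.58, 2.58]. Speed limits (rad/s): [2.79, 2.79, 3.14, 3.14, 3.14, 3.14].

## Interface

Orientations are given as a 3x3 rotation matrix whose columns are the frame's x, y, z axes.
In Python, from rig import monitor, imaging, manip gives the robot as it stands.
- The arm moves only by the tool servo_tool, never from a script. Its argument "moves" is a list of rows, each an object of numbers: "gripper": the opening, from -1 (shut) to 1 (fully open); "tx", "ty", "tz": the shift along the tool's x, y, z in units of 0.03 m (1.0 is 0.03 m); "yaw": the turn about the tool's z in units of 0.12 rad (1.0 is 0.12 rad). A call has 1 to 20 rows; each row shifts and turns the commanded pose from where the row before left it, along the tool's axes as they then stand; what a row does not reach is not made up. A row lasts 1/12 s, in which the tool goes at most 41.7 mm and 7.16 degrees, less where a joint would pass 70% of its speed; a pose out of reach is approached as far as the arm can. A call with a number of a shift or a turn outside -1 to 1 is refused whole. A call with a gripper value outside its range is refused whole. The fingers move at their own pace and stop on an object; the grip force is fixed at half the most. Time passes only in rows, so rows that do not move let the fingers close. It gives the time, the measured TCP pose, the force, the opening and the grip force at its end, in the units of the state.
- monitor.read_state(): the state, without advancing time (a new reading comes with each control period).
- imaging.read_camera(name): name is "scene" or "top" or "wrist"; returns the picture (384x512x3 uint8, blue, green, red); there is no depth.
- imaging.camera_params(name): a dict with "fovy" (degrees; the focal length in pixels is half the picture's height over the tangent of half this angle, whatever the lens; pixels are square), "cx", "cy" (the principal point, pixels), "view" (4x4, takes a point from world to camera coordinates). Camera axes: x right, y down, z forward; pixel columns grow to the right and rows downward; lengths in m; the calibration is good to about 2 mm. The wrist camera is an equidistant fisheye: a pixel r from the principal point sees the ray r / f radians off the axis. A picture is of the moment at which its call begins: read the wrist's pose just before it. camera_params takes no time and is no camera call; for the wrist camera it gives the pose at the moment of the call.
- manip.finish_job(): hands the job in; it is judged then, once.
The state is a dict: "t": time; "q": joint angles; "dq": joint speeds; "joint_torque": joint torques, N m; "tool_pos": TCP position; "tcp_rot": TCP orientation; "force": force on the tool from outside, world axes, zero at the start; "ft_torque": the same for the moment, N m; "grip_width": opening from 0.0 (shut) to 1.0 (fully open); "grip_force": force on a finger pad.
Only numpy, scipy, OpenCV 4.12 (cv2) and the standard library are available. Lean on these libraries where they do the work, as an engineer would, in place of code of your own. Each camera call takes 0.05 s, during which the arm holds its last target. There are 200 camera calls.

## Task

Clamp the loose green circuit board in its holder: slide the orange-tabbed jaw up to it until you feel the board seat squarely between the two jaws, gently enough not to bow it. Then pick up the loupe by its handle and hold it level, lens centred over the chip with the yellow sticker and rim level with the orange tip of the height gauge, which is set to the loupe's focal height. Finish while still holding the loupe there in the air, with the board still clamped, and leave the gauge and everything else on the bench alone.

Things in the scene. Friction and masses are not known exactly. Their poses are not given: they have to be found in the camera images.
- holder: Board holder fixed on the bench: base 200 x 90 mm, blue fixed jaw at its +x end (away from the robot, yaw within 0.3 rad), sliding aluminium jaw at its -x end. Jaws: 120 mm wide (y), 16 mm thick, 55 mm high, each with a ledge 26 mm deep under the board, top 42 mm above the bench, and a 2 mm lip 4 mm above the ledge. Origin: centre of the base's underside; x from sliding to fixed jaw, z up.
- jaw (a joint): Travel of the sliding jaw towards the fixed jaw (+x of the holder), m; 0 = fully open, range 0 to 0.045, starts at 0 to 0.006. Slides with about 3 N of friction, stays where it is left; seats on the 70 mm board at about 0.022, where the push needed rises sharply.
- jaw_tab (a point): Middle of the back face (-x side, towards the robot) of the orange upright thumb tab on the sliding jaw, 72 mm above the bench. Tab: 36 mm wide (y), 8 mm thick (x), from the jaw's top at 55 mm up to 86 mm above the bench, its back flush with the back of the jaw. Push it along the holder's +x (or pinch the tab).
- jaw_face (a point): Middle of the sliding jaw's clamping face, at the height of the board's edge. Axes as the holder's.
- fixed_face (a point): Middle of the fixed jaw's clamping face, at the height of the board's edge. Axes as the holder's.
- board: Loose green controller board of a hard drive, 70 (x, between the jaws) x 100 (y) x 2.5 mm, 60 g, lying on the jaws' ledges a few mm clear of both jaws, up to 0.05 rad askew. Origin: centre of its underside; x to the fixed jaw, z up. It slides on the ledges and squares itself as the jaws close.
- far_edge (a point): Middle of the board's edge that faces the fixed jaw (board x = +35 mm, mid-thickness).
- near_edge (a point): Middle of the board's edge that faces the sliding jaw (board x = -35 mm, mid-thickness).
- chip (a point): Centre of the top of the chip to inspect: black, 18 x 12 mm, with a round yellow 9 mm sticker, 46 mm above the bench; at x = +6, y = +26 mm of the board. No other chip has a sticker.
- loupe: Hand loupe lying flat on the bench left or right of the holder, 80 to 120 g: cream handle 100 mm long (x), 18 mm wide, 18 mm high; round lens in a bright rim, 64 mm across, 18 mm thick. Origin: underside of the handle at its middle; x along the handle to the lens (away from the robot, yaw within 0.25 rad), z up. No pose is given while it is held: note it before gripping.
- loupe_grip (a point): Middle of the loupe's handle, 9 mm above its underside.
- loupe_lens (a point): Centre of the lens, 95 mm ahead of the handle's middle along the loupe's x, 9 mm above its underside, midway up the rim. This point belongs at the height of scriber_tip.
- gauge: Digital height gauge standing fixed on the bench at the far left: dark base 90 x 60 mm, upright steel beam to 250 mm, grey sliding head with a scriber that points along the gauge's -x, roughly to the right. Origin: centre of the base's underside.
- scriber_tip (a point): Orange point of the height gauge's scriber, 95 mm from the gauge's origin along its -x. Its height above the bench (115 to 150 mm, differs every time) is the focal height: the lens centre belongs at this height. Its axes are the gauge's, z up. Not to be touched.
- screwdriver: Screwdriver with red handle lying on the bench, tip away from the robot. Bystander. Origin on its axis line, on the bench.
- pliers: Blue-handled long-nose pliers lying on the bench, about 145 x 62 mm, 15 mm high, origin at the pivot, x to the nose. Bystander.
- drive: Opened hard drive, 147 x 102 x 26 mm, far right. Bystander.
- screw_box: Small open wooden box of screws, 85 x 60 x 32 mm, beyond the holder. Bystander.
- brown_case: Closed brown case, 84 x 114 x 44 mm, beyond the holder. Bystander.
- solvent: White plastic bottle with red cap, 56 mm across, 140 mm tall, on the right. Bystander.
- dish: Terracotta dish, 110 mm across, 35 mm high, on the left. Bystander.
There are look-alikes about, which are no part of the job. There is more than one size of the loupe; the job needs the larger.

How it is judged:
On the way, in this order (a step that is already met when the one before it is completed fails the run):
1. the board is seated squarely between the two jaws, pressed home (x of far_edge in the frame of fixed_face above -0.002 m and x of near_edge in the frame of jaw_face below 0.002 m and angle between the x axis of board and the x axis of holder, either way round below 0.03 rad and z of board in the frame of holder between 0.04 and 0.0445 m and angle between board's own z axis and vertical below 0.04 rad and contact force between board and holder above 4 N), for 0.1 s.
2. then the loupe is lifted off the bench in the fingers (height (world z) of loupe above 0.05 m and contact force between the fingers and loupe above 2 N), for 0.2 s.
At the end, for the whole second after the job is handed in: Board flat, square (0.03 rad), within 2 mm of both jaw faces. Fingers hold the loupe by its handle (TCP within 60 mm of its middle), still, level to 0.12 rad, lens centre within 10 mm sideways of the chip and 6 mm of the scriber tip's height, not touching holder, board or gauge (x of far_edge in the frame of fixed_face above -0.002 m and x of near_edge in the frame of jaw_face below 0.002 m and angle between the x axis of board and the x axis of holder, either way round below 0.03 rad and z of board in the frame of holder between 0.04 and 0.0445 m and angle between board's own z axis and vertical below 0.04 rad and horizontal distance between loupe_lens and chip below 0.01 m and z of loupe_lens in the frame of scriber_tip between -0.006 and 0.006 m and angle between loupe's own z axis and vertical below 0.12 rad and contact force between the fingers and loupe above 2 N and distance between the grasp point and loupe_grip below 0.06 m and contact force between loupe and holder below 0.2 N and contact force between loupe and board below 0.2 N and contact force between loupe and gauge below 0.2 N and linear speed of loupe below 0.02 m/s); the arm keeps its last pose, push and grip.
It fails at once if the board is squeezed so hard that it bows (over 80 N summed over its contacts with the holder, about 40 N on each edge) (contact force between board and holder above 80 N).
It fails at once if the height gauge's setting is knocked (distance of scriber_tip from where it was at the start of the episode above 0.004 m).
It fails at once if another thing on the bench is shifted by more than 20 mm (distance of any of screwdriver, pliers, drive, screw_box, brown_case, solvent, dish from where it was at the start of the episode above 0.02 m).
It also fails if it takes over 51 s, if anything falls off the work surface, if the arm or the gripper's body presses on something with over 40 N, if the wrist force passes 120 N, or if a joint passes its speed limit or range.

## Working session

There is one attempt and no reset: what is moved stays moved. The work goes in short steps, Python scripts to look and compute and a tool call to move; the robot and the scene stay as the last step left them, time stands still between calls to the robot, and variables do not carry over. Pictures are saved under pics/ and viewed, at most 11 in all, crops included, and the job is handed in when it is done.

Besides the shell and the picture viewer there is one more tool, called after "Emit:" in YAML: its name, and indented under it one key for each argument. servo_tool: Moves the arm, as the interface text tells. Shifts and turns lie within -1 to 1; 1 stands for 0.03 m of shift or 0.12 rad of turn. Its arguments: {"type":"object","properties":{"moves":{"type":"array","items":{"type":"object","properties":{"gripper":{"type":"number"},"tx":{"type":"number"},"ty":{"type":"number"},"tz":{"type":"number"},"yaw":{"type":"number"}}}}},"required":["moves"]}

```bash
mkdir -p pics
cat > h.py <<'E'
import numpy as np, cv2
from rig import monitor, imaging, manip
def cam(n):
    p=imaging.camera_params(n); return p
def ray(p,u,v,fish=False):
    f=192/np.tan(np.radians(p['fovy'])/2); V=np.array(p['view']); R=V[:3,:3]; o=-R.T@V[:3,3]
    a=np.array([(u-p['cx']),(v-p['cy'])])/f
    if fish:
        r=np.hypot(*a); d=np.array([*(a/max(r,1e-9)*np.sin(r)),np.cos(r)])
    else: d=np.array([a[0],a[1],1])
    return o,R.T@d
def onz(p,u,v,z,fish=False):
    o,d=ray(p,u,v,fish); return o+d*(z-o[2])/d[2]
def tri(rays):
    A=np.zeros((3,3));b=np.zeros(3)
    for o,d in rays:
        d=d/np.linalg.norm(d);M=np.eye(3)-np.outer(d,d);A+=M;b+=M@o
    return np.linalg.solve(A,b)
def proj(p,X):
    f=192/np.tan(np.radians(p['fovy'])/2); V=np.array(p['view']); c=V[:3,:3]@X+V[:3,3]
    return p['cx']+f*c[0]/c[2],p['cy']+f*c[1]/c[2]
E
python3 - <<'E'
from h import *
s=monitor.read_state();print(s['t'],s['tool_pos'],s['tcp_rot'],s['force'],s['grip_width'])
for n in('scene','top','wrist'):
    i=imaging.read_camera(n);cv2.imwrite(f'pics/{n}0.png',i)
    if n!='wrist':cv2.imwrite(f'pics/{n}0b.png',cv2.resize(i,(800,600),interpolation=cv2.INTER_CUBIC))
    p=cam(n);print(n,p['fovy'],p['cx'],p['cy'],np.round(p['view'],3).tolist())
E
```

```text
0.0 [ 0.15441391 -0.60482395  0.24865716] [[ 9.68964707e-01  2.47198913e-01 -3.06057269e-04]
 [ 2.47198925e-01 -9.68961781e-01  2.39959090e-03]
 [ 2.96618467e-04 -2.40077592e-03 -9.99997074e-01]] [-0.41582417  0.54430139 -0.81649493] 0.9997274331530983
scene 56.680970562514894 254.30845787498905 184.51575928678528 [[0.714, 0.701, 0.01, -0.392], [0.47, -0.468, -0.748, -0.226], [-0.519, 0.539, -0.663, 1.704], [0.0, 0.0, 0.0, 1.0]]
top 47.91364564656941 251.83645636804266 192.59166757668103 [[0.041, -0.999, -0.003, -0.046], [-0.976, -0.039, -0.215, 0.612], [0.214, 0.012, -0.977, 1.306], [0.0, 0.0, 0.0, 1.0]]
wrist 65.70646984690485 256.7882124884945 187.779637548191 [[0.247, -0.969, -0.002, -0.623], [-0.924, -0.237, 0.301, -0.038], [-0.292, -0.073, -0.954, 0.379], [0.0, 0.0, 0.0, 1.0]]
```

View pics/top0b.png

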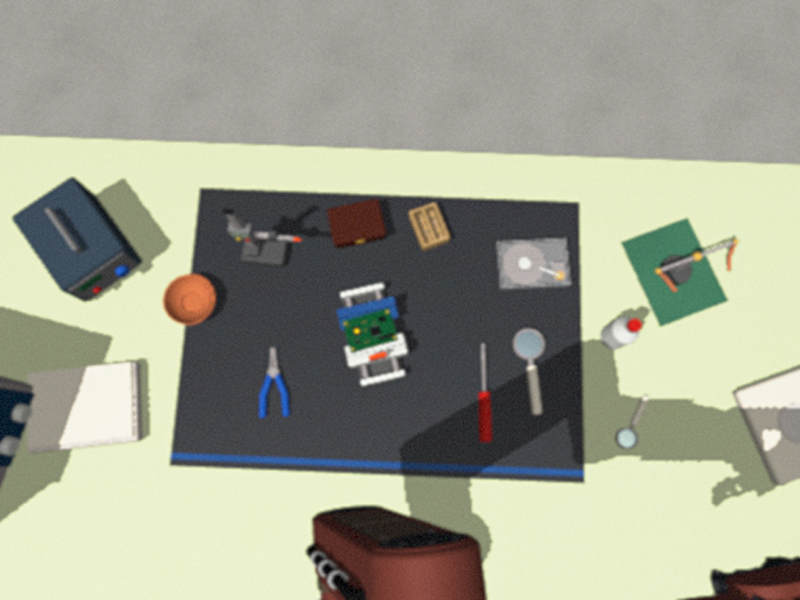

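View pics/scene0b.png

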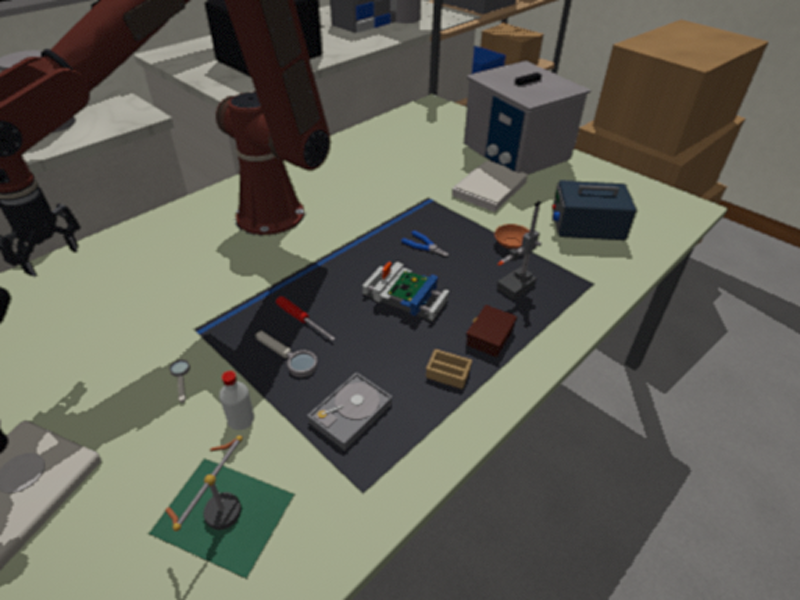

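The top view shows the holder at about (372,333), the orange tab at (377,356), the large loupe with its handle at (535,390) and lens at (529,345), and the scriber tip at (297,239). In the scene view the tip is at (503,262). These are positions in the enlarged pictures (x1.5625).

```bash
cat > m1.py <<'E'
from h import *
T=cv2.imread('pics/top0.png');S=cv2.imread('pics/scene0.png');pt,ps=cam('top'),cam('scene')
def blobs(img,lo,hi,box,k=3,name=''):
    x0,y0,x1,y1=[int(v/1.5625) for v in box]
    m=np.zeros(img.shape[:2],np.uint8);m[y0:y1,x0:x1]=cv2.inRange(cv2.cvtColor(img,cv2.COLOR_BGR2HSV),lo,hi)[y0:y1,x0:x1]
    n,l,st,c=cv2.connectedComponentsWithStats(m)
    o=sorted(range(1,n),key=lambda i:-st[i,4])[:k];print(name,[(np.round(c[i],1).tolist(),int(st[i,4])) for i in o])
    return [(c[i],np.argwhere(l==i)[:,::-1].astype(np.float32)) for i in o]
tab=blobs(T,(3,130,130),(14,255,255),(345,335,410,370),name='tabT')
tabS=blobs(S,(3,130,130),(14,255,255),(370,255,400,285),name='tabS')
tip=blobs(T,(3,100,100),(18,255,255),(280,225,305,250),name='tipT')
tipS=blobs(S,(3,100,100),(18,255,255),(490,250,515,270),name='tipS')
stk=blobs(T,(20,120,120),(35,255,255),(335,310,405,350),name='stkT')
stkS=blobs(S,(20,120,120),(35,255,255),(385,265,440,310),name='stkS')
blu=blobs(T,(105,100,60),(125,255,255),(330,290,405,330),name='blueT')
han=blobs(T,(10,15,90),(40,120,255),(520,360,545,418),name='handle')
hanS=blobs(S,(10,15,70),(40,120,255),(250,325,292,362),name='handleS')
lens=blobs(T,(80,20,90),(130,140,255),(505,320,555,370),name='lens')
def X(a,b): return tri([ray(pt,*a),ray(ps,*b)])
print('tip',X(tip[0][0],tipS[0][0])); print('stk',[X(a[0],b[0]) for a in stk for b in stkS])
print('stk onz',[onz(pt,*a[0],.046) for a in stk],[onz(ps,*a[0],.046) for a in stkS]); print('tab',X(tab[0][0],tabS[0][0]),onz(pt,*tab[0][0],.08))
for n,b,z in(('blue',blu,.055),('handle',han,.014)):
    r=cv2.minAreaRect(b[0][1]);q=cv2.boxPoints(r);print(n,[np.round(onz(pt,*c,z)[:2],4).tolist() for c in q],onz(pt,*b[0][0],z))
(c,r)=cv2.minEnclosingCircle(lens[0][1]);print('lens',onz(pt,*c,.018),r,onz(pt,*lens[0][0],.012))
E
python3 m1.py
python3 -c "
import cv2
a=cv2.imread('pics/top0.png');b=cv2.imread('pics/scene0.png')
cv2.imwrite('pics/c1.png',cv2.hconcat([cv2.resize(a[178:250,208:272],None,fx=6,fy=6,interpolation=2)[:430],cv2.resize(b[160:232,225:291],None,fx=6,fy=6,interpolation=2)[:430]]))"
```

```text
tabT [([241.6, 227.4], 32)]
tabS [([247.2, 169.9], 12)]
tipT [([189.6, 152.7], 18)]
tipS [([320.2, 167.8], 6)]
stkT [([227.9, 211.5], 15), ([247.0, 199.5], 2), ([221.0, 206.5], 2)]
stkS [([264.5, 178.0], 2)]
blueT [([235.3, 197.3], 322)]
handle [([341.6, 248.6], 216), ([337.0, 231.0], 1)]
handleS [([174.4, 219.7], 144)]
lens [([337.9, 219.7], 187)]
tip [0.72042567 0.17681543 0.12349202]
stk [array([0.55291738, 0.05273379, 0.04658155]), array([ 0.58956948, -0.00121256,  0.09943085]), array([0.55934007, 0.06513601, 0.04647009])]
stk onz [array([0.55292481, 0.05266628, 0.046     ]), array([ 0.59432813, -0.00670239,  0.046     ]), array([0.5681459 , 0.07548661, 0.046     ])] [array([0.55253391, 0.05336668, 0.046     ])]
tab [0.49961502 0.00665029 0.083349  ] [0.49901527 0.0054971  0.08      ]
blue [[0.595, 0.0983], [0.6302, -0.0226], [0.5814, -0.0362], [0.5467, 0.0838]] [0.59811219 0.03062424 0.055     ]
handle [[0.5009, -0.2968], [0.5051, -0.3198], [0.4028, -0.334], [0.3987, -0.3113]] [ 0.45264439 -0.31600362  0.014     ]
lens [ 0.54571309 -0.30380618  0.018     ] 7.826338291168213 [ 0.54601332 -0.3044659   0.012     ]
```

View pics/c1.png

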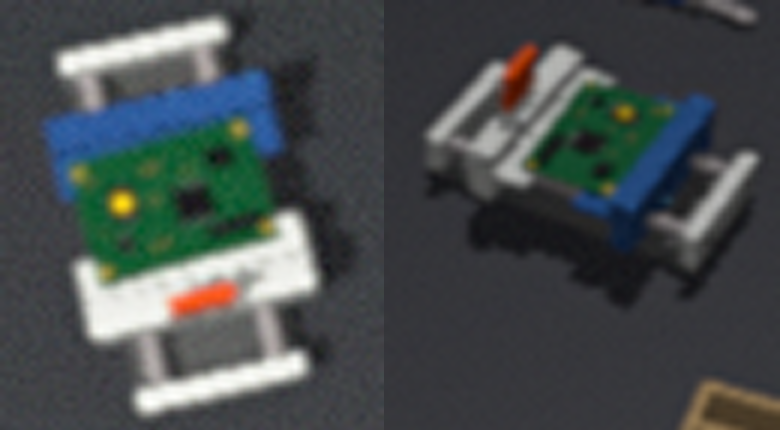

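The top view shows the holder yawed about 0.28 rad, the tab top at (0.499, 0.006), the sticker at (0.553, 0.053) and the scriber tip at z≈0.1235. The loupe handle is at (0.452, -0.316), yaw about 0.13, with the lens 94 mm ahead, which fits the given 95 mm. Next I move behind the tab.

Emit:
servo_tool:
  moves:
    - {"yaw": -0.28,"gripper": -1}
    - {"tx": 0.9,"ty": -0.95,"gripper": -1}
    - {"tx": 0.9,"ty": -0.95,"gripper": -1}
    - {"tx": 0.9,"ty": -0.95,"gripper": -1}
    - {"tx": 0.9,"ty": -0.95,"gripper": -1}
    - {"tx": 0.9,"ty": -0.95,"gripper": -1}
    - {"tx": 0.9,"ty": -0.95,"gripper": -1}
    - {"tx": 0.9,"ty": -0.95,"gripper": -1}
    - {"tx": 0.9,"ty": -0.95,"gripper": -1}
    - {"tx": 0.9,"ty": -0.95,"gripper": -1}
    - {"tx": 0.9,"ty": -0.95,"gripper": -1}
    - {"tx": 0.9,"ty": -0.95,"gripper": -1}
    - {"tx": 0.9,"ty": -0.95,"gripper": -1}
    - {"tx": 0.9,"ty": -0.95,"gripper": -1}
    - {"tx": 0.9,"ty": -0.95,"gripper": -1}
    - {"tx": 0.9,"ty": -0.95,"gripper": -1}
    - {"tx": 0.9,"ty": -0.95,"gripper": -1}
    - {"tx": 0.9,"ty": -0.95,"gripper": -1}
    - {"gripper": -1}
    - {"gripper": -1}

```text
invalid input at $.moves[0]: expected keys gripper, tx, ty, tz, yaw
```

Run:
```python
from h import *
s=monitor.read_state();i=imaging.read_camera('wrist');p=cam('wrist')
R=np.array(s['tcp_rot']);print(s['t'],s['tool_pos'],np.arctan2(R[1,0],R[0,0]),s['force'])
np.save('pw.npy',p,allow_pickle=True)
cv2.imwrite('pics/w1.png',i)
hsv=cv2.cvtColor(i,cv2.COLOR_BGR2HSV)
for n,lo,hi,z in(('tab',(3,130,110),(14,255,255),.08),('stk',(22,150,120),(35,255,255),.046)):
    k,l,st,c=cv2.connectedComponentsWithStats(cv2.inRange(hsv,lo,hi))
    for j in sorted(range(1,k),key=lambda j:-st[j,4])[:3]: print(n,c[j],st[j],onz(p,*c[j],z,True))
```

```text
0.15 [ 0.15443334 -0.6050061   0.24895028] 0.24977996805878197 [ 0.3272819  -0.50427351 -0.20885937]
```

View pics/w1.png

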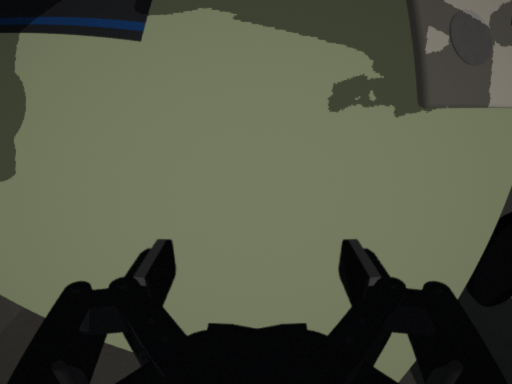

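The call was refused because every row needs all five keys. The wrist view only shows empty bench, with the fingers at the bottom of the picture and the mat edge at top left.

Emit:
servo_tool:
  moves:
    - {"tx": 0,"ty": 0,"tz": 0,"yaw": -0.28,"gripper": -1}
    - {"tx": 0.9,"ty": -0.95,"tz": 0,"yaw": 0,"gripper": -1}
    - {"tx": 0.9,"ty": -0.95,"tz": 0,"yaw": 0,"gripper": -1}
    - {"tx": 0.9,"ty": -0.95,"tz": 0,"yaw": 0,"gripper": -1}
    - {"tx": 0.9,"ty": -0.95,"tz": 0,"yaw": 0,"gripper": -1}
    - {"tx": 0.9,"ty": -0.95,"tz": 0,"yaw": 0,"gripper": -1}
    - {"tx": 0.9,"ty": -0.95,"tz": 0,"yaw": 0,"gripper": -1}
    - {"tx": 0.9,"ty": -0.95,"tz": 0,"yaw": 0,"gripper": -1}
    - {"tx": 0.9,"ty": -0.95,"tz": 0,"yaw": 0,"gripper": -1}
    - {"tx": 0.9,"ty": -0.95,"tz": 0,"yaw": 0,"gripper": -1}
    - {"tx": 0.9,"ty": -0.95,"tz": 0,"yaw": 0,"gripper": -1}
    - {"tx": 0.9,"ty": -0.95,"tz": 0,"yaw": 0,"gripper": -1}
    - {"tx": 0.9,"ty": -0.95,"tz": 0,"yaw": 0,"gripper": -1}
    - {"tx": 0.9,"ty": -0.95,"tz": 0,"yaw": 0,"gripper": -1}
    - {"tx": 0.9,"ty": -0.95,"tz": 0,"yaw": 0,"gripper": -1}
    - {"tx": 0.9,"ty": -0.95,"tz": 0,"yaw": 0,"gripper": -1}
    - {"tx": 0.9,"ty": -0.95,"tz": 0,"yaw": 0,"gripper": -1}
    - {"tx": 0.9,"ty": -0.95,"tz": 0,"yaw": 0,"gripper": -1}
    - {"tx": 0,"ty": 0,"tz": 0,"yaw": 0,"gripper": -1}
    - {"tx": 0,"ty": 0,"tz": 0,"yaw": 0,"gripper": -1}

```text
t: 1.87
tool_pos: [0.46, -0.0103, 0.2498]
tcp_rot: [[0.959, 0.284, -0.001], [0.284, -0.959, -0.0], [-0.001, -0.0, -1.0]]
force: [0.1, -1.2, -1.0]
grip_width: -0.005
grip_force: 0.0
```

```bash
cat > w.py <<'E'
import sys
from h import *
s=monitor.read_state();p=cam('wrist');i=imaging.read_camera('wrist')
R=np.array(s['tcp_rot']);print(s['t'],s['tool_pos'],np.arctan2(R[1,0],R[0,0]),s['force'])
cv2.imwrite(f'pics/{sys.argv[1]}.png',i)
hsv=cv2.cvtColor(i,cv2.COLOR_BGR2HSV)
for n,lo,hi,z in(('tab',(3,130,90),(14,255,255),.08),('stk',(22,130,100),(35,255,255),.046),('pcb',(45,80,40),(85,255,255),.0445),('blue',(105,100,50),(125,255,255),.055)):
    k,l,st,c=cv2.connectedComponentsWithStats(cv2.inRange(hsv,lo,hi))
    for j in sorted(range(1,k),key=lambda j:-st[j,4])[:2]:
        if st[j,4]<12: continue
        q=cv2.boxPoints(cv2.minAreaRect(np.argwhere(l==j)[:,::-1].astype(np.float32)))
        print(n,np.round(c[j],1),st[j,4],np.round(onz(p,*c[j],z,True),4),[np.round(onz(p,*a,z,True)[:2],4).tolist() for a in q])
E
python3 w.py w2
```

```text
1.8667 [ 0.45998158 -0.01025735  0.2498416 ] 0.28827671330596316 [ 0.09451341 -1.15290453 -0.9734077 ]
tab [14.6 13.5] 930 [0.5786 0.3418 0.08  ] [[0.5977, 0.3833], [0.5966, 0.3053], [0.5565, 0.2893], [0.5534, 0.3638]]
tab [252.7 129.7] 357 [0.5019 0.0073 0.08  ] [[0.5013, 0.0262], [0.5113, -0.0077], [0.5017, -0.0106], [0.4917, 0.0235]]
stk [226.7  68.9] 72 [0.5548 0.0526 0.046 ] [[0.5577, 0.0587], [0.5602, 0.0493], [0.5517, 0.0468], [0.5491, 0.0563]]
stk [211.  100.5] 26 [0.5168 0.0596 0.046 ] [[0.5189, 0.0625], [0.52, 0.0582], [0.5147, 0.0567], [0.5136, 0.061]]
pcb [250.7  73.2] 4546 [0.5573 0.0263 0.0445] [[0.5753, 0.0851], [0.6069, -0.0103], [0.5413, -0.0328], [0.5091, 0.0634]]
blue [256.3  35.1] 2625 [0.5981 0.0322 0.055 ] [[0.5539, 0.0837], [0.5977, 0.0965], [0.6302, -0.0188], [0.5864, -0.0312]]
blue [114.8 231.8] 1728 [0.3288 0.1428 0.055 ] [[0.3095, 0.3689], [0.3318, 0.3576], [0.3318, -0.0078], [0.3135, -0.0072]]
```

View pics/w2.png

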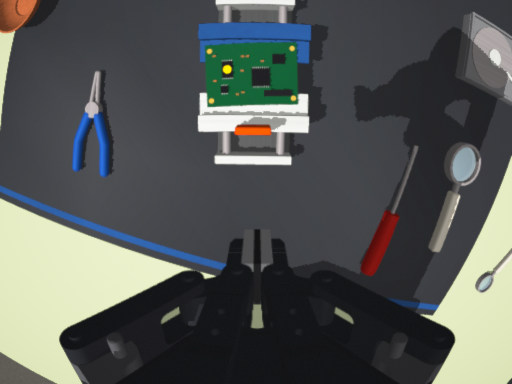

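The wrist view shows the holder at (255,90), square to the tool, with the tab at (253,130) and the fingers about 40 mm behind it. I lower to TCP z≈0.075 and approach.

Emit:
servo_tool:
  moves:
    - {"tx": 0,"ty": -0.19,"tz": 0.97,"yaw": 0,"gripper": -1}
    - {"tx": 0,"ty": 0,"tz": 0.97,"yaw": 0,"gripper": -1}
    - {"tx": 0,"ty": 0,"tz": 0.97,"yaw": 0,"gripper": -1}
    - {"tx": 0,"ty": 0,"tz": 0.97,"yaw": 0,"gripper": -1}
    - {"tx": 0,"ty": 0,"tz": 0.97,"yaw": 0,"gripper": -1}
    - {"tx": 0,"ty": 0,"tz": 0.97,"yaw": 0,"gripper": -1}
    - {"tx": 0.2,"ty": 0,"tz": 0,"yaw": 0,"gripper": -1}
    - {"tx": 0.2,"ty": 0,"tz": 0,"yaw": 0,"gripper": -1}
    - {"tx": 0.2,"ty": 0,"tz": 0,"yaw": 0,"gripper": -1}
    - {"tx": 0,"ty": 0,"tz": 0,"yaw": 0,"gripper": -1}

```text
t: 2.75
tool_pos: [0.4794, -0.0024, 0.0783]
tcp_rot: [[0.96, 0.279, 0.007], [0.279, -0.96, -0.001], [0.006, 0.003, -1.0]]
force: [0.3, -0.9, 0.3]
grip_width: -0.006
grip_force: 0.0
```

Emit:
servo_tool:
  moves:
    - {"tx": 0.1,"ty": 0,"tz": 0,"yaw": 0,"gripper": -1}
    - {"tx": 0.1,"ty": 0,"tz": 0,"yaw": 0,"gripper": -1}
    - {"tx": 0.1,"ty": 0,"tz": 0,"yaw": 0,"gripper": -1}
    - {"tx": 0.1,"ty": 0,"tz": 0,"yaw": 0,"gripper": -1}
    - {"tx": 0,"ty": 0,"tz": 0,"yaw": 0,"gripper": -1}

```text
t: 3.17
tool_pos: [0.4875, 0.0019, 0.0758]
tcp_rot: [[0.96, 0.28, 0.0], [0.28, -0.96, -0.0], [0.0, 0.0, -1.0]]
force: [-0.8, -1.3, -0.1]
grip_width: 0.002
grip_force: 0.0
```

Emit:
servo_tool:
  moves:
    - {"tx": 0.1,"ty": 0,"tz": 0,"yaw": 0,"gripper": -1}
    - {"tx": 0.1,"ty": 0,"tz": 0,"yaw": 0,"gripper": -1}
    - {"tx": 0,"ty": 0,"tz": 0,"yaw": 0,"gripper": -1}

```text
t: 3.42
tool_pos: [0.4925, 0.0035, 0.0752]
tcp_rot: [[0.96, 0.28, -0.001], [0.28, -0.96, 0.0], [-0.001, -0.0, -1.0]]
force: [-1.2, -0.9, 1.5]
grip_width: 0.0
grip_force: 1.3
```

Emit:
servo_tool:
  moves:
    - {"tx": 0.1,"ty": 0,"tz": 0,"yaw": 0,"gripper": -1}
    - {"tx": 0.1,"ty": 0,"tz": 0,"yaw": 0,"gripper": -1}
    - {"tx": 0,"ty": 0,"tz": 0,"yaw": 0,"gripper": -1}

```text
t: 3.67
tool_pos: [0.4986, 0.0053, 0.0751]
tcp_rot: [[0.96, 0.28, -0.0], [0.28, -0.96, 0.0], [-0.0, -0.0, -1.0]]
force: [-2.1, -1.2, 0.2]
grip_width: -0.003
grip_force: 1.2
```

```bash
python3 w.py w3 | grep -v "blue \[1"
```

```text
3.6667 [0.49855239 0.00530888 0.07505929] 0.28333156949502003 [-2.07810602 -1.17998112  0.16273532]
tab [256.3 232.8] 3080 [0.5173 0.0118 0.08  ] [[0.5219, 0.0312], [0.5317, -0.0022], [0.5129, -0.0088], [0.5026, 0.0267]]
tab [243.4  84.1] 17 [0.5764 0.0343 0.08  ] [[0.5766, 0.0353], [0.5771, 0.0334], [0.5763, 0.0332], [0.5758, 0.0351]]
stk [201.4 113.1] 284 [0.5575 0.0528 0.046 ] [[0.5579, 0.0597], [0.5641, 0.0525], [0.5571, 0.0462], [0.5508, 0.0534]]
stk [165.1  74.6] 97 [0.5725 0.0769 0.046 ] [[0.5714, 0.0807], [0.5761, 0.0777], [0.5733, 0.073], [0.5687, 0.0759]]
pcb [251.7 119.1] 19291 [0.5612 0.0271 0.0445] [[0.5801, 0.0845], [0.6097, -0.0095], [0.5432, -0.0344], [0.5107, 0.0663]]
blue [261.  43.] 10685 [0.5986 0.0333 0.055 ] [[0.5562, 0.085], [0.6003, 0.0972], [0.6328, -0.0178], [0.5887, -0.0304]]
blue [ 20.  221.9] 1969 [0.461  0.1635 0.055 ] [[0.481, 0.1991], [0.4985, 0.1546], [0.4308, 0.1421], [0.4005, 0.1914]]
```

Contact is made and the jaw is sliding at about 2–3 N. I keep going in small steps.

Emit:
servo_tool:
  moves:
    - {"tx": 0.1,"ty": 0,"tz": 0,"yaw": 0,"gripper": -1}
    - {"tx": 0,"ty": 0,"tz": 0,"yaw": 0,"gripper": -1}
    - {"tx": 0,"ty": 0,"tz": 0,"yaw": 0,"gripper": -1}

```text
t: 3.97
tool_pos: [0.5013, 0.0061, 0.0751]
tcp_rot: [[0.96, 0.28, -0.0], [0.28, -0.96, 0.0], [-0.0, -0.0, -1.0]]
force: [-1.5, 0.1, -1.8]
grip_width: -0.006
grip_force: 1.0
```

Emit:
servo_tool:
  moves:
    - {"tx": 0.07,"ty": 0,"tz": 0,"yaw": 0,"gripper": -1}
    - {"tx": 0,"ty": 0,"tz": 0,"yaw": 0,"gripper": -1}
    - {"tx": 0,"ty": 0,"tz": 0,"yaw": 0,"gripper": -1}

```text
t: 4.22
tool_pos: [0.5031, 0.0067, 0.0751]
tcp_rot: [[0.96, 0.28, -0.001], [0.28, -0.96, 0.0], [-0.0, -0.0, -1.0]]
force: [-2.6, -1.6, -2.2]
grip_width: 0.001
grip_force: 1.3
```

Emit:
servo_tool:
  moves:
    - {"tx": 0.05,"ty": 0,"tz": 0,"yaw": 0,"gripper": -1}
    - {"tx": 0,"ty": 0,"tz": 0,"yaw": 0,"gripper": -1}
    - {"tx": 0,"ty": 0,"tz": 0,"yaw": 0,"gripper": -1}

```text
t: 4.47
tool_pos: [0.5033, 0.0067, 0.0751]
tcp_rot: [[0.96, 0.28, -0.004], [0.28, -0.96, -0.001], [-0.004, -0.001, -1.0]]
force: [-6.1, -2.9, 2.7]
grip_width: 0.002
grip_force: 3.4
```

The force is rising sharply, so this is the seat. I press slightly more, then check.

Emit:
servo_tool:
  moves:
    - {"tx": 0.04,"ty": 0,"tz": 0,"yaw": 0,"gripper": -1}
    - {"tx": 0,"ty": 0,"tz": 0,"yaw": 0,"gripper": -1}
    - {"tx": 0,"ty": 0,"tz": 0,"yaw": 0,"gripper": -1}
    - {"tx": 0,"ty": 0,"tz": 0,"yaw": 0,"gripper": -1}

```text
t: 4.8
tool_pos: [0.5033, 0.0067, 0.0751]
tcp_rot: [[0.96, 0.28, -0.007], [0.28, -0.96, -0.001], [-0.007, -0.001, -1.0]]
force: [-9.6, -4.1, 4.1]
grip_width: 0.0
grip_force: 5.1
```

```bash
python3 w.py w4 | grep -v "blue \[1"
```

```text
4.8 [0.50331225 0.00670485 0.07508348] 0.28415434598407263 [-9.59314209 -4.09254727  4.13994302]
tab [256.4 232.9] 3096 [0.5222 0.0132 0.08  ] [[0.5268, 0.0327], [0.5365, -0.0007], [0.5173, -0.0075], [0.5069, 0.028]]
tab [177.  85.] 13 [0.5744 0.0612 0.08  ] [[0.5746, 0.0621], [0.5749, 0.0605], [0.5742, 0.0603], [0.5738, 0.0619]]
stk [202.8 114.3] 288 [0.5617 0.0533 0.046 ] [[0.5652, 0.059], [0.5675, 0.05], [0.5586, 0.0476], [0.5562, 0.0567]]
stk [167.6  74.1] 96 [0.5776 0.0769 0.046 ] [[0.5796, 0.0801], [0.5807, 0.0747], [0.5757, 0.0733], [0.5745, 0.0787]]
pcb [252.2 122.6] 18412 [0.5642 0.0278 0.0445] [[0.5165, 0.0693], [0.5835, 0.0839], [0.6098, -0.0111], [0.5451, -0.033]]
blue [261.7  51. ] 10167 [0.5995 0.0333 0.055 ] [[0.5569, 0.0856], [0.6005, 0.0969], [0.6323, -0.0175], [0.589, -0.0302]]
blue [ 20.4 225.7] 2035 [0.4625 0.1649 0.055 ] [[0.4822, 0.2009], [0.5009, 0.1552], [0.4329, 0.1423], [0.4006, 0.1931]]
```

View pics/w4.png

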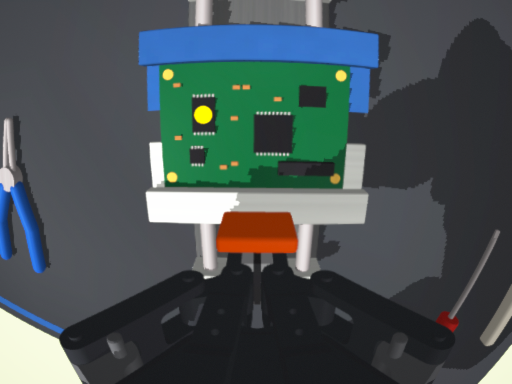

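The wrist view shows the board seated flush and square between the blue jaw and the white jaw, with the sticker at (203,114), under a 10 N push. I back off and go above the loupe.

Emit:
servo_tool:
  moves:
    - {"tx": -0.35,"ty": 0,"tz": 0,"yaw": 0,"gripper": -1}
    - {"tx": -0.35,"ty": 0,"tz": 0,"yaw": 0,"gripper": -1}
    - {"tx": 0,"ty": 0,"tz": -1,"yaw": 0,"gripper": -1}
    - {"tx": 0,"ty": 0,"tz": -1,"yaw": 0,"gripper": -1}
    - {"tx": 0,"ty": 0,"tz": -1,"yaw": 0.64,"gripper": -1}
    - {"tx": 0,"ty": 0,"tz": -1,"yaw": 0.64,"gripper": -1}
    - {"tx": -0.17,"ty": 0.82,"tz": 0,"yaw": 0,"gripper": 0.1}
    - {"tx": -0.17,"ty": 0.82,"tz": 0,"yaw": 0,"gripper": 0.1}
    - {"tx": -0.17,"ty": 0.82,"tz": 0,"yaw": 0,"gripper": 0.1}
    - {"tx": -0.17,"ty": 0.82,"tz": 0,"yaw": 0,"gripper": 0.1}
    - {"tx": -0.17,"ty": 0.82,"tz": 0,"yaw": 0,"gripper": 0.1}
    - {"tx": -0.17,"ty": 0.82,"tz": 0,"yaw": 0,"gripper": 0.1}
    - {"tx": -0.17,"ty": 0.82,"tz": 0,"yaw": 0,"gripper": 0.1}
    - {"tx": -0.17,"ty": 0.82,"tz": 0,"yaw": 0,"gripper": 0.1}
    - {"tx": -0.17,"ty": 0.82,"tz": 0,"yaw": 0,"gripper": 0.1}
    - {"tx": -0.17,"ty": 0.82,"tz": 0,"yaw": 0,"gripper": 0.1}
    - {"tx": -0.17,"ty": 0.82,"tz": 0,"yaw": 0,"gripper": 0.1}
    - {"tx": -0.17,"ty": 0.82,"tz": 0,"yaw": 0,"gripper": 0.1}
    - {"tx": 0,"ty": 0,"tz": 0,"yaw": 0,"gripper": 0.1}
    - {"tx": 0,"ty": 0,"tz": 0,"yaw": 0,"gripper": 0.1}

```text
t: 6.52
tool_pos: [0.4635, -0.3005, 0.1961]
tcp_rot: [[0.992, 0.127, 0.002], [0.127, -0.992, -0.001], [0.002, 0.001, -1.0]]
force: [0.5, -0.2, -0.2]
grip_width: 0.552
grip_force: 0.0
```

```bash
cat > m2.py <<'E'
from h import *
s=monitor.read_state();p=cam('wrist');w=imaging.read_camera('wrist');cv2.imwrite('pics/w5.png',w)
for n in('top','scene'): cv2.imwrite(f'pics/{n}1.png',imaging.read_camera(n))
E
python3 m2.py; sed "s/top0.png/top1.png/;s/scene0.png/scene1.png/" m1.py > m3.py; python3 m3.py
python3 -c "
import sys;sys.argv=['',''] 
from h import *
s=monitor.read_state();print(s['tool_pos'],s['grip_width'])
p=cam('wrist');w=cv2.imread('pics/w5.png');m=cv2.inRange(cv2.cvtColor(w,cv2.COLOR_BGR2HSV),(8,15,80),(40,110,255))
k,l,st,c=cv2.connectedComponentsWithStats(m)
for j in sorted(range(1,k),key=lambda j:-st[j,4])[:4]:
    q=cv2.boxPoints(cv2.minAreaRect(np.argwhere(l==j)[:,::-1].astype(np.float32)))
    print(c[j],st[j].tolist(),onz(p,*c[j],.016,True),[np.round(onz(p,*a,.018,True)[:2],4).tolist() for a in q])
"
```

```text
tabT [([240.2, 222.0], 35)]
tabS [([250.9, 171.3], 15)]
tipT [([189.6, 152.8], 19)]
tipS [([320.0, 168.0], 7)]
stkT [([227.9, 209.5], 15), ([248.0, 198.0], 1), ([221.0, 204.0], 1)]
stkS [([266.0, 179.0], 3), ([250.0, 187.0], 1)]
blueT [([235.7, 197.0], 284)]
handle [([342.1, 246.6], 28)]
handleS [([174.3, 219.6], 144)]
lens [([337.6, 219.3], 172)]
tip [0.7200382  0.17674767 0.12255163]
stk [array([0.55991976, 0.05347611, 0.04506883]), array([0.54340461, 0.02782824, 0.01775791]), array([ 0.59591633, -0.0026274 ,  0.09883621]), array([ 0.58056953, -0.02688461,  0.07192934]), array([0.56741811, 0.0655105 , 0.04599486]), array([0.55158168, 0.03895483, 0.02150953])]
stk onz [array([0.55939992, 0.05300796, 0.046     ]), array([ 0.59937235, -0.00970208,  0.046     ]), array([0.57628189, 0.0759438 , 0.046     ])] [array([0.56091223, 0.05313793, 0.046     ]), array([ 0.54972201, -0.02537102,  0.046     ])]
tab [0.51601367 0.01124638 0.08314259] [0.51566691 0.01039774 0.08      ]
blue [[0.5941, 0.0981], [0.6302, -0.0223], [0.5823, -0.036], [0.5467, 0.0835]] [0.59910302 0.0293901  0.055     ]
h
[... 242 characters left out ...]
  0.19546247] 0.5512689853242084
[437.06388706 185.62923869] [338, 0, 174, 384, 37895] [ 0.47700511 -0.51652127  0.016     ] [[0.6566, -0.3556], [0.752, -0.6026], [-0.0369, -1.0925], [0.1171, -0.483]]
[ 34.22223725 310.4521845 ] [0, 252, 108, 132, 7393] [0.17383984 0.05460875 0.016     ] [[-0.2379, 0.3602], [0.2838, 0.0994], [0.3363, -0.1212], [0.0208, -0.0664]]
[251.65899796 315.52300613] [202, 301, 109, 28, 1956] [ 0.26842767 -0.31604109  0.016     ] [[0.2441, -0.2484], [0.2858, -0.2501], [0.2861, -0.3918], [0.2433, -0.3988]]
[270.62262873 180.93834688] [262, 135, 19, 90, 1476] [ 0.45518153 -0.31316409  0.016     ] [[0.4054, -0.3097], [0.5031, -0.2985], [0.5051, -0.3162], [0.4074, -0.329]]
```

View pics/w5.png

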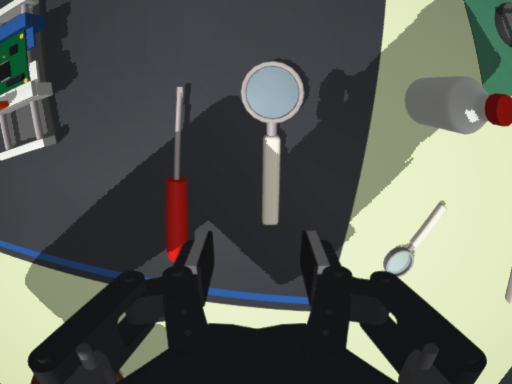

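The wrist view shows the large loupe centred at lens (272,92), with its handle from (271,137) to (271,224), parallel to the fingers, and the screwdriver clear to the left. I descend and grip 27 mm ahead of the handle middle.

Emit:
servo_tool:
  moves:
    - {"tx": 0.53,"ty": 0.45,"tz": 0,"yaw": 0,"gripper": 0.1}
    - {"tx": 0,"ty": 0,"tz": 1,"yaw": 0,"gripper": 0.1}
    - {"tx": 0,"ty": 0,"tz": 1,"yaw": 0,"gripper": 0.1}
    - {"tx": 0,"ty": 0,"tz": 1,"yaw": 0,"gripper": 0.1}
    - {"tx": 0,"ty": 0,"tz": 1,"yaw": 0,"gripper": 0.1}
    - {"tx": 0,"ty": 0,"tz": 0.5,"yaw": 0,"gripper": 0.1}
    - {"tx": 0,"ty": 0,"tz": 0.5,"yaw": 0,"gripper": 0.1}
    - {"tx": 0,"ty": 0,"tz": 0.4,"yaw": 0,"gripper": 0.1}
    - {"tx": 0,"ty": 0,"tz": 0.3,"yaw": 0,"gripper": 0.1}
    - {"tx": 0,"ty": 0,"tz": 0,"yaw": 0,"gripper": 0.1}
    - {"tx": 0,"ty": 0,"tz": 0,"yaw": 0,"gripper": 0.1}

```text
t: 7.58
tool_pos: [0.481, -0.3101, 0.0244]
tcp_rot: [[0.992, 0.13, -0.0], [0.13, -0.992, 0.0], [-0.0, -0.0, -1.0]]
force: [0.0, -0.5, 0.5]
grip_width: 0.551
grip_force: 0.0
```

```bash
cat > lens.py <<'E'
import sys
from h import *
st=monitor.read_state();p=cam('wrist');w=imaging.read_camera('wrist');z=float(sys.argv[2])
cv2.imwrite(f'pics/{sys.argv[1]}.png',w)
print(st['t'],st['tool_pos'],np.round(st['tcp_rot'],3).tolist(),st['grip_width'],st['force'],st['grip_force'])
m=cv2.inRange(cv2.cvtColor(w,cv2.COLOR_BGR2HSV),(85,15,60),(125,110,255))
m=cv2.morphologyEx(m,cv2.MORPH_OPEN,np.ones((5,5)))
k,l,s,c=cv2.connectedComponentsWithStats(m)
R=np.array(st['tcp_rot'])
for j in sorted(range(1,k),key=lambda j:-s[j,4])[:3]:
    pts=np.argwhere(l==j)[:,::-1].astype(np.float32);cc,r=cv2.minEnclosingCircle(pts)
    X=onz(p,*c[j],z,True);print(np.round(c[j],1),cc,r,s[j].tolist(),X,'tool',R.T@(X-st['tool_pos']))
E
python3 lens.py w6 .009
```

```text
7.5833 [ 0.48101813 -0.31013992  0.02443199] [[0.992, 0.13, -0.0], [0.13, -0.992, 0.0], [-0.0, -0.0, -1.0]] 0.5511882898641095 [ 0.00964138 -0.4857903   0.54085025] 0.0
[211.9 137.8] (208.88888549804688, 139.0) 250.9095916748047 [0, 0, 460, 326, 81361] [ 0.53631798 -0.2806104   0.009     ] tool [ 0.0586707  -0.02208494  0.01543429]
[266.3 118. ] (265.5, 117.96479034423828) 57.750633239746094 [209, 62, 114, 114, 10123] [ 0.54868177 -0.30469458  0.009     ] tool [0.06779768 0.00340249 0.01542933]
[399.8  21.7] (398.5, 12.612903594970703) 50.11332321166992 [350, 0, 98, 63, 3297] [ 0.60885064 -0.36342793  0.009     ] tool [0.11981817 0.0694613  0.01541561]
```

View pics/w6.png

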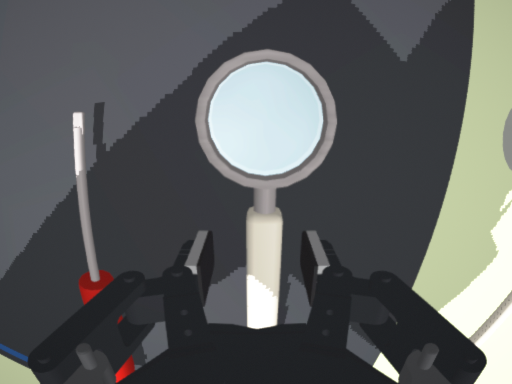

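The loupe lens is at (266,118) and the handle at (264,270), centred between the pads. The lens is 68 mm ahead of the TCP, as planned, so I close and lift.

Emit:
servo_tool:
  moves:
    - {"tx": 0,"ty": 0,"tz": 0,"yaw": 0,"gripper": -1}
    - {"tx": 0,"ty": 0,"tz": 0,"yaw": 0,"gripper": -1}
    - {"tx": 0,"ty": 0,"tz": 0,"yaw": 0,"gripper": -1}
    - {"tx": 0,"ty": 0,"tz": 0,"yaw": 0,"gripper": -1}
    - {"tx": 0,"ty": 0,"tz": 0,"yaw": 0,"gripper": -1}
    - {"tx": 0,"ty": 0,"tz": 0,"yaw": 0,"gripper": -1}
    - {"tx": 0,"ty": 0,"tz": 0,"yaw": 0,"gripper": -1}
    - {"tx": 0,"ty": 0,"tz": 0,"yaw": 0,"gripper": -1}
    - {"tx": 0,"ty": 0,"tz": -0.2,"yaw": 0,"gripper": -1}
    - {"tx": 0,"ty": 0,"tz": -0.4,"yaw": 0,"gripper": -1}
    - {"tx": 0,"ty": 0,"tz": -0.6,"yaw": 0,"gripper": -1}
    - {"tx": 0,"ty": 0,"tz": -0.8,"yaw": 0,"gripper": -1}
    - {"tx": 0,"ty": 0,"tz": -0.8,"yaw": 0,"gripper": -1}
    - {"tx": 0,"ty": 0,"tz": -0.6,"yaw": 0,"gripper": -1}
    - {"tx": 0,"ty": 0,"tz": -0.6,"yaw": 0,"gripper": -1}
    - {"tx": 0,"ty": 0,"tz": 0,"yaw": 0,"gripper": -1}
    - {"tx": 0,"ty": 0,"tz": 0,"yaw": 0,"gripper": -1}
    - {"tx": 0,"ty": 0,"tz": 0,"yaw": 0,"gripper": -1}

```text
t: 9.13
tool_pos: [0.4801, -0.3099, 0.1435]
tcp_rot: [[0.992, 0.129, -0.001], [0.129, -0.992, 0.001], [-0.001, -0.001, -1.0]]
force: [0.4, 0.5, -0.0]
grip_width: 0.192
grip_force: 61.3
```

```bash
python3 lens.py w7 .129
python3 - <<'E'
from h import *
for n in('top','scene'): cv2.imwrite(f'pics/{n}2.png',imaging.read_camera(n))
T=cv2.imread('pics/top2.png');S=cv2.imread('pics/scene2.png')
E
```

```text
9.1333 [ 0.48009762 -0.30993372  0.1435174 ] [[0.992, 0.129, -0.001], [0.129, -0.992, 0.001], [-0.001, -0.001, -1.0]] 0.19179213536947706 [ 0.43826633  0.47828431 -0.00198923] 61.34634017944336
[137.1  89.5] (198.0, 134.0) 239.08168029785156 [0, 0, 397, 275, 41830] [ 0.5554227  -0.24145915  0.129     ] tool [ 0.08356964 -0.05813254  0.01449525]
[257.1 119.4] (257.0, 119.4142837524414) 56.857566833496094 [201, 64, 113, 112, 10013] [ 0.54661438 -0.30039429  0.129     ] tool [ 0.0672083  -0.00083297  0.01444249]
[194.6 258. ] (196.57691955566406, 256.4230651855469) 23.268861770629883 [177, 237, 36, 40, 848] [ 0.47000691 -0.27625369  0.129     ] tool [-0.00563073 -0.03468461  0.01456691]
```

View pics/w7.png

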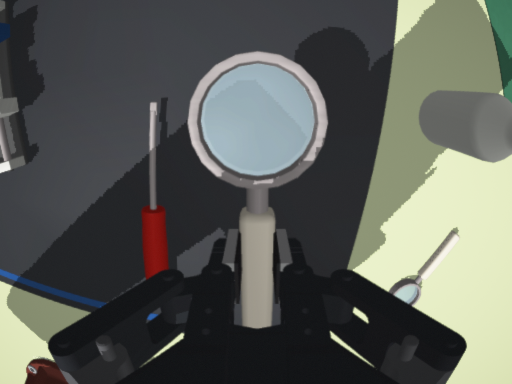

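The loupe is held straight, with the lens at (257,119) and a nearly unchanged radius. I carry it over the chip.

Emit:
servo_tool:
  moves:
    - {"tx": 0.12,"ty": -0.4,"tz": 0,"yaw": 0,"gripper": -1}
    - {"tx": 0.12,"ty": -0.6,"tz": 0,"yaw": 0,"gripper": -1}
    - {"tx": 0.12,"ty": -0.8,"tz": 0,"yaw": 0,"gripper": -1}
    - {"tx": 0.12,"ty": -0.8,"tz": 0,"yaw": 0,"gripper": -1}
    - {"tx": 0.12,"ty": -0.8,"tz": 0,"yaw": 0,"gripper": -1}
    - {"tx": 0.12,"ty": -0.8,"tz": 0,"yaw": 0,"gripper": -1}
    - {"tx": 0.12,"ty": -0.8,"tz": 0,"yaw": 0,"gripper": -1}
    - {"tx": 0.12,"ty": -0.8,"tz": 0,"yaw": 0,"gripper": -1}
    - {"tx": 0.12,"ty": -0.8,"tz": 0,"yaw": 0,"gripper": -1}
    - {"tx": 0.12,"ty": -0.8,"tz": 0,"yaw": 0,"gripper": -1}
    - {"tx": 0.12,"ty": -0.8,"tz": 0,"yaw": 0,"gripper": -1}
    - {"tx": 0.12,"ty": -0.8,"tz": 0,"yaw": 0,"gripper": -1}
    - {"tx": 0.12,"ty": -0.8,"tz": 0,"yaw": 0,"gripper": -1}
    - {"tx": 0.12,"ty": -0.8,"tz": 0,"yaw": 0,"gripper": -1}
    - {"tx": 0.12,"ty": -0.6,"tz": 0,"yaw": 0,"gripper": -1}
    - {"tx": 0.12,"ty": -0.44,"tz": 0,"yaw": 0,"gripper": -1}
    - {"tx": 0,"ty": 0,"tz": 0.1,"yaw": 0,"gripper": -1}
    - {"tx": 0,"ty": 0,"tz": 0,"yaw": 0,"gripper": -1}
    - {"tx": 0,"ty": 0,"tz": 0,"yaw": 0,"gripper": -1}
    - {"tx": 0,"ty": 0,"tz": 0,"yaw": 0,"gripper": -1}

```text
t: 10.95
tool_pos: [0.4923, 0.0427, 0.141]
tcp_rot: [[0.992, 0.129, -0.001], [0.129, -0.992, -0.0], [-0.001, 0.0, -1.0]]
force: [0.6, -0.1, -0.4]
grip_width: 0.19
grip_force: 61.3
```

```bash
python3 lens.py w8 .123
python3 - <<'E'
from h import *
ims={n:imaging.read_camera(n) for n in('top','scene')}
for n in ims: cv2.imwrite(f'pics/{n}3.png',ims[n])
w=cv2.imread('pics/w8.png')
cs=[]
for n in('top','scene'):
    u,v=proj(cam(n),np.array([.56,.053,.123]));print(n,u,v);u=int(u);v=int(v)
    cs.append(cv2.resize(ims[n][v-25:v+25,u-25:u+25],(300,300),interpolation=2))
cv2.imwrite('pics/c8.png',cv2.hconcat([cv2.resize(w,(400,300)),*[cv2.resize(c,(200,300)) if 0 else c for c in cs]])[:, :800] if 0 else cv2.vconcat([cv2.hconcat(cs),cv2.resize(w[0:240,100:420],(600,300))]))
E
```

```text
10.95 [0.49233038 0.04271433 0.14098796] [[0.992, 0.129, -0.001], [0.129, -0.992, -0.0], [-0.001, 0.0, -1.0]] 0.19049280149093878 [ 0.58506613 -0.11523417 -0.44452204] 61.339194774627686
[106.7 140.2] (124.5, 138.0) 185.1925811767578 [0, 0, 249, 308, 54899] [0.54080989 0.12850432 0.123     ] tool [ 0.05914147 -0.07883323  0.01792648]
[387.7 217. ] (372.2391662597656, 203.13583374023438) 90.95504760742188 [301, 127, 141, 160, 12634] [ 0.51771063 -0.02575936  0.123     ] tool [0.01636897 0.07117133 0.01797411]
[281.4 116.9] (257.4300537109375, 119.21515655517578) 56.651485443115234 [226, 64, 88, 112, 3355] [0.56134823 0.04097929 0.123     ] tool [0.0682376  0.01060789 0.01792048]
top 226.41204201464888 204.77181605526226
scene 266.45017740796726 163.61913069921025
```

View pics/c8.png

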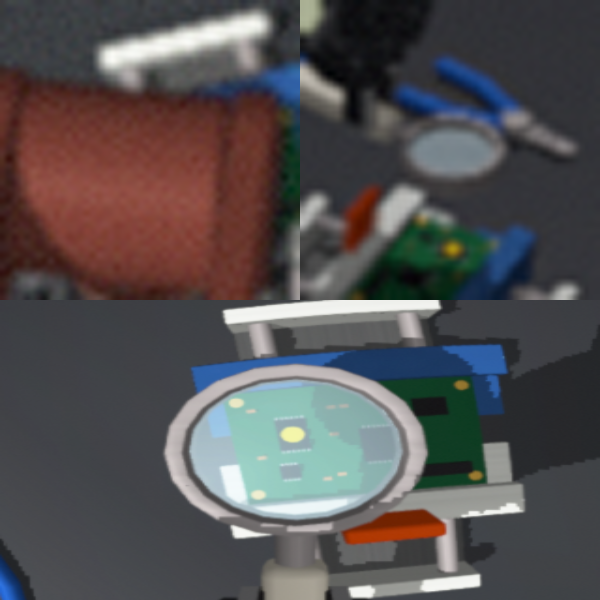

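The scene crop shows the lens hovering over the board at about (267,163), and the wrist crop shows the sticker seen through the lens. The top view is blocked by the arm. I measure lens and tip precisely from the scene and wrist views.

Run:
```python
from h import *
S=cv2.imread('pics/scene3.png');W=cv2.imread('pics/w8.png');ps,pw=cam('scene'),cam('wrist')
hw=cv2.cvtColor(W,cv2.COLOR_BGR2HSV)
m=cv2.inRange(hw,(22,60,120),(38,255,255));k,l,s,c=cv2.connectedComponentsWithStats(m)
for j in range(1,k):
    if s[j,4]>15: print('stk W',c[j],s[j,4],onz(pw,*c[j],.046,True))
# lens glass in scene: ellipse
hs=cv2.cvtColor(S,cv2.COLOR_BGR2HSV)
print(hs[157:170:2,258:276:3].tolist()[3])
m=cv2.inRange(hs,(85,20,90),(110,110,200));k,l,s,c=cv2.connectedComponentsWithStats(m);j=l[163,267]
pts=np.argwhere(l==j)[:,::-1].astype(np.float32);print('lensS',c[j],s[j],cv2.fitEllipse(cv2.convexHull(pts)))
cs=c[j]
cw=(257.4,119.2)
print('tri',tri([ray(ps,*cs),ray(pw,*cw,True)]),onz(ps,*cs,.123),onz(pw,*cw,.123,True))
f=192/np.tan(np.radians(pw['fovy'])/2)
X=tri([ray(ps,*cs),ray(pw,*cw,True)])
d=X+np.linalg.inv(np.array(pw['view'])[:3,:3])@np.array([0,0,0]);o,_=ray(pw,0,0);print('camdist',np.linalg.norm(X-o),o)
for n in(0,1,3):
    I=cv2.cvtColor(cv2.imread(f'pics/scene{n}.png'),cv2.COLOR_BGR2HSV);m=cv2.inRange(I,(3,80,80),(20,255,255))[160:174,312:330];print(n,np.argwhere(m).mean(0)[::-1]+(312,160),m.sum()/255)
```

```text
stk W [255.54954955 107.1981982 ] 111 [0.56194083 0.05333351 0.046     ]
[[130, 9, 83], [102, 36, 142], [101, 35, 139], [102, 36, 140], [101, 39, 139], [130, 6, 128]]
lensS [265.64473684 162.46052632] [259 159  14   8  76] ((265.6219177246094, 162.4534149169922), (6.984721660614014, 12.8840970993042), 92.44052124023438)
tri [0.5587045  0.05117179 0.12873065] [0.55292173 0.05605757 0.123     ] [0.5591149  0.05177447 0.123     ]
camdist 0.13576840541574306 [0.56966218 0.05343694 0.26403718]
0 [320.25 168.  ] 8.0
1 [320.3 167.8] 10.0
3 [319.9 167.9] 10.0
```

Run:
```python
from h import *
ps,pt=cam('scene'),cam('top');s=monitor.read_state();print(s['t'],s['tool_pos'])
a,b=np.array([189.6,152.75]),np.array([320.15,167.9])
for z in(.118,.123,.128): print(z,onz(pt,*a,z),onz(ps,*b,z))
print('lens fk',np.array(s['tool_pos'])+np.array(s['tcp_rot'])@[.0675,-.0005,.0165])
T,S=cv2.imread('pics/top1.png'),cv2.imread('pics/scene1.png')
cv2.imwrite('pics/c9.png',cv2.hconcat([cv2.resize(T[128:178,138:198],(480,400),interpolation=2),cv2.resize(S[125:195,305:350],(257,400),interpolation=2)]))
```

```text
11.1 [0.49274738 0.04252152 0.14139496]
0.118 [0.72114543 0.17686832 0.118     ] [0.7174651  0.18349445 0.118     ]
0.123 [0.71958445 0.17603373 0.123     ] [0.72073419 0.17798208 0.123     ]
0.128 [0.71802348 0.17519913 0.128     ] [0.72400327 0.17246972 0.128     ]
lens fk [0.55962494 0.05167101 0.12488954]
```

View pics/c9.png

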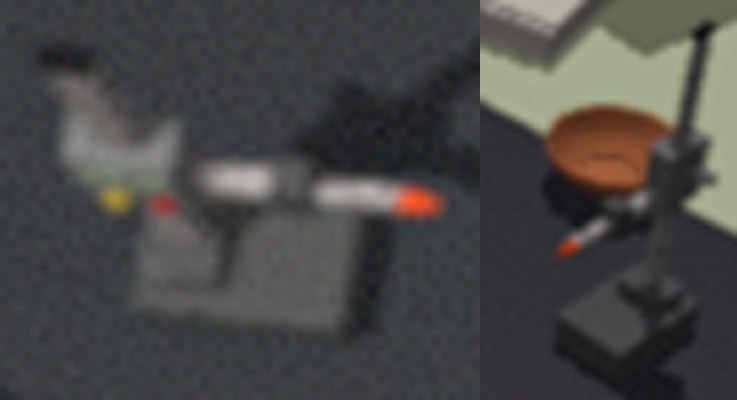

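The crop shows the gauge: orange tip at (420,201) in the left part and (568,246) in the right part, and the black beam cap, at a known 250 mm, at (66,57) and (704,30). I use the cap to check the triangulation.

Run:
```python
from h import *
ps,pt=cam('scene'),cam('top')
print(tri([ray(pt,145.8,134.6),ray(ps,343.7,129.8)]))
print(tri([ray(pt,138+420/8-.5,128+201/8-.5),ray(ps,305+(568-480)/5.71-.5,125+246/5.71-.5)]))
```

```text
[0.72922245 0.28300029 0.24847944]
[0.72006399 0.17517376 0.12540993]
```

Emit:
servo_tool:
  moves:
    - {"tx": 0.04,"ty": -0.05,"tz": 0.04,"yaw": 0,"gripper": -1}
    - {"tx": 0,"ty": 0,"tz": 0,"yaw": 0,"gripper": -1}
    - {"tx": 0,"ty": 0,"tz": 0,"yaw": 0,"gripper": -1}
    - {"tx": 0,"ty": 0,"tz": 0,"yaw": 0,"gripper": -1}
    - {"tx": 0,"ty": 0,"tz": 0,"yaw": 0,"gripper": -1}
    - {"tx": 0,"ty": 0,"tz": 0,"yaw": 0,"gripper": -1}

```text
t: 11.6
tool_pos: [0.4938, 0.0448, 0.1402]
tcp_rot: [[0.992, 0.129, 0.0], [0.129, -0.992, 0.0], [0.0, -0.0, -1.0]]
force: [1.3, 0.4, -2.2]
grip_width: 0.189
grip_force: 61.3
```

```bash
python3 -c "
from rig import manip
print(manip.finish_job())"
```

```text
the job is handed in; nothing more can be done
None
```

I handed the job in with the board clamped (seated at about a 10 N push) and the loupe held level over the yellow-sticker chip: by my measurements the lens is about 1–2 mm off the chip centre and at z≈0.124 m, matching the gauge tip to within about 2 mm; no verdict came back.

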